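Tag the bay and tip the tote for a stock count

ROBOT

A 6-joint arm with a two-finger parallel gripper is mounted at the origin on the work surface. World frame = base frame: x ahead of the robot, y to its left, z up, the work surface at z = 0. Lengths are in m, angles in rad, forces in N, time in s.
With the tool pointing down it reaches from about 0.375 to 0.9 m from the base axis. Payload 3.1 kg.
Tool frame: the origin (TCP) lies on the centre line of the jaws, within the pads' length; the fingertips stand robot.tip_reach ahead of it and the grasp point (between the pads) is the TCP (robot.tip_reach is the distance from the TCP to the fingertips, in m); z points along the fingers, y is the direction in which the jaws open and shut (so a half turn about z gives the same grasp; the last joint's range is limited). The gripper opens to 87 mm and grips with 3 to 60 N. Pads are 19 mm wide; open, the fingers measure 117 mm over their backs; the gripper's body (75 mm by 190 mm) begins 51 mm behind the grasp point.
Start: joints at [-1.29, 0.527, 1.433, -0, 1.181, -0.178], TCP at [0.277, -0.56, 0.242] pointing down, gripper open.
Joint ranges: [-3.08, 3.08], [-0.75, 2.2], [0.22, 2.44], [-1.43, 4.57], [0, 2.65], [-2.85, 2.85]. Speed limits (rad/s): [2.79, 2.79, 3.14, 3.14, 3.14, 3.14].

INTERFACE

Orientations are given as a unit quaternion [x, y, z, w].
In Python, from rig import telemetry, viewer, robot gives the robot as it stands. The module is installed in compiled form; this text tells all that it offers.
- The arm moves only by the tool step_arm, never from a script. Its argument "targets" is a list of rows, each an object of numbers: "dx", "dy", "dz": the shift along the tool's x, y, z in m; "rx", "ry", "rz": the turn, a rotation vector about the tool's x, y, z in degrees. In form: [{"dx": .., "dy": .., "dz": .., "rx": .., "ry": .., "rz": ..}, ...]. A call has exactly 5 rows; each row is the pose to reach, as a shift and turn from the pose measured when the call began, along the tool's axes at that moment; what a row does not reach only later rows make up. A row lasts 1/8 s, in which the tool goes at most 62.5 mm and 10.7 degrees, less where a joint would pass 70% of its speed; a pose out of reach is approached as far as the arm can. A call with a gripper value outside its range is refused whole. "gripper" is the opening, from 0 (shut) to 1 (fully open), set as the call begins (left out, the last holds). The fingers move at their own pace and stop on an object; "force" is the grip in N (left out, the last holds). Time passes only in rows, so rows that repeat a pose let the fingers close, or fill a call up. It gives the time, the measured TCP pose, the force and the opening at its end, in the units of the state.
- telemetry.get_obs(): the state, without advancing time (a new reading comes with each control period).
- viewer.camera(name): name is "scene" or "top" or "wrist"; returns a dict with "img" (480x640x3 uint8, blue, green, red), "depth" (480x640 float32, m along the optical axis (not along the pixel's ray), 0 where there is no reading), "K" (3x3 intrinsics, pixels), "k1" (the pictures are not rectified: a ray, as slopes to the right and down, at radius r is drawn at 1 + k1 r^2 times it, then the intrinsics apply), "R" (3x3) and "t" (3): a world point X has camera coordinates R X + t. Camera axes: x right, y down, z forward; pixel columns grow to the right and rows downward; lengths in m; the calibration is good to about 2 mm. A picture is of the moment at which its call begins.
- robot.hand_in(): hands the job in, once; it reports no verdict.
The state is a dict: "time": time; "q": joint angles; "joint_velocities": joint speeds; "joint_torque": joint torques, N m; "position": TCP position; "tool_rot": TCP orientation; "ft_force": force on the tool from outside, world axes, zero at the start; "moment": the same for the moment, N m; "grip_width": finger opening in m.
Only numpy, scipy, OpenCV 4.12 (cv2) and the standard library are available. Lean on these libraries where they do the work, as an engineer would, in place of code of your own. Each camera call takes 0.05 s, during which the arm holds its last target.

TASK

Start the stock count: take the green tag out of its block and hang it by its hole on the peg of the stand, letting go of it, and leave the red tag and the other things on the bench alone. Then tip the blue tote, which has a steel grip bar for it, about 30 degrees towards its yellow corner so that all four door stops slide together into that corner without spilling. The program finishes while the gripper holds the tote tipped and steady, its yellow corner low (it may rest on the bench).

Things in the scene. Friction and masses are not known exactly. Their poses are not given: they have to be found in the camera images.
- tote: Square blue plastic tote, open on top, 200 x 200 x 60 mm high outside, walls and floor 5 mm, 0.3 to 0.5 kg, loose on the bench. Origin: centre of its underside. +x runs along the floor diagonal from the grip loop's corner to the yellow-marked corner (corners are 141 mm out along +-x, +-y); z up. Held by the bar it swings up steadily about the yellow corner's foot.
- tote_grip (a point): Middle of the tote's round steel grip bar: 10 mm thick, 74 mm long, level, 95 mm above the tote's underside (35 mm above the rim), spanning the corner opposite the yellow one, 101 mm from the tote's origin along its -x. It runs along the tote's y axis between two upright legs; grip it from above across the tote's x axis. Axes as tote.
- marked_corner (a point): Inside corner of the tote at its yellow-marked corner, on the inner floor: 134 mm from the tote's origin along +x, 5 mm above the underside. Axes as tote.
- green_tag_mid (a point): Centre of the green plastic tag: a plate 110 mm tall, 44 wide, 8 thick, 60 g, with a blank white label low on each face. It stands loose and upright, 25 mm deep, in one of the two slots of the wooden tag block. x: plate normal (8 mm), y: width, z: up; the top edge is 55 mm above this point. Grip the top 25 mm, across the 8 mm.
- green_tag_hole (a point): Centre of the round hole, 22 mm in diameter, through the green tag along its x axis; 50 mm below the tag's top edge, 60 mm above its bottom edge, midway across its width.
- red_tag_mid (a point): Centre of the red tag, the same shape and size as the green one, standing in the block's other slot, 80 mm beside it. Leave it alone.
- tag_block: Fixed wooden block, 60 mm (x) by 150 mm (y) by 30 mm high, with two slots 25 mm deep, 40 mm either side of its middle along its y axis, each 11 mm (x) by 47 mm (y). Origin: centre of its underside.
- peg_stand: Fixed steel stand: a round foot 100 mm across and 12 mm high (origin: centre of its underside), a thin post (14 mm) at its rear, 35 mm along its +x axis and 154 mm high, and one round black peg, 8 mm thick, that points from the post's top along the stand's -x axis and rises towards its free tip (17 mm over 80 mm).
- peg_tip (a point): Centre of the peg's free end, 45 mm along -x of the stand and 167 mm above its underside; x points from the tip towards the post.
- peg_mid (a point): Middle of the peg's length on its axis, 5 mm along -x of the stand and 158.5 mm above its underside.
- stop0_center (a point): Centre of one of four like door stops lying loose in the tote: an upright steel cylinder 28 mm in diameter and 24 mm high with a black rubber ring, about 70 g. It slides easily on the tote's floor: above a slope of about 25 degrees it runs down and along the walls.
- stop1_center (a point): Centre of another such door stop in the tote.
- stop2_center (a point): Centre of another such door stop in the tote.
- stop3_center (a point): Centre of another such door stop in the tote.
- tape_roll: Roll of tape, a ring 90 mm across and 45 mm high, lying on the bench; origin at the centre of its underside. A bystander.
- lever_handle: Steel door lever on a round rose 52 mm across, its lever 43 mm above the bench and about 100 mm long along its +y; origin under the rose. A bystander.
- marker: Black marker with a red cap, 105 x 15 x 15 mm, lying on the bench; origin under its middle. A bystander.
Mind the look-alikes: they are no part of the job. What is shaped like the part that bears stop0_center but orange is not meant.

How it is judged:
On the way, in this order (a step that is already met when the one before it is completed fails the run):
1. the green tag hangs by its hole on the peg, let go (angle between green_tag_mid's own z axis and vertical below 0.6 rad and x of green_tag_hole in the frame of peg_stand between -0.045 and 0.035 m and y of green_tag_hole in the frame of peg_stand between -0.014 and 0.014 m and z of green_tag_hole in the frame of peg_stand between 0.13 and 0.168 m and contact force between green_tag and peg_stand above 0.15 N and contact force between green_tag and the arm below 0.1 N and contact force between green_tag and the fingers below 0.1 N), for 0.3 s.
2. the tote is held tipped and all four door stops lie in its yellow corner (angle between tote's own z axis and vertical between 0.4 and 0.8 rad and contact force between tote and the fingers above 2 N and height (world z) of tote_grip above 0.15 m and distance between each of stop0_center, stop1_center, stop2_center, stop3_center and marked_corner below 0.115 m), for 0.3 s.
At the end, for the whole second after the job is handed in: Green tag hangs free, upright within 0.6 rad, on the peg (hole within 14 mm sideways of it, on the stand, untouched). Fingers hold the tote (over 2 N) tipped 0.40 to 0.80 rad, grip bar over 150 mm up, at rest (0.03 m/s, 0.15 rad/s); every door stop centre within 115 mm of the yellow inside corner (all of step 1 and all of step 2 and linear speed of tote below 0.03 m/s and angular speed of tote below 0.15 rad/s); the arm keeps its last pose, push and grip.
It fails at once if a door stop leaves the tote (distance between any of stop0_center, stop1_center, stop2_center, stop3_center and tote above 0.165 m).
It fails at once if the red tag is disturbed (moved more than 25 mm) (distance of red_tag_mid from where it was at the start of the episode above 0.025 m).
It fails at once if a bystander is shoved (moved more than 30 mm) (distance of any of tape_roll, lever_handle, marker from where it was at the start of the episode above 0.03 m).
It also fails if it takes over 56 s, if anything falls off the work surface, if the arm or the gripper's body presses on something with over 40 N, if the wrist force passes 120 N, or if a joint passes its speed limit or range.

## Working session

There is one attempt and no reset: what is moved stays moved. The work goes in short steps, Python scripts to look and compute and a tool call to move; the robot and the scene stay as the last step left them, time stands still between calls to the robot, and variables do not carry over. Pictures are saved under pics/ and viewed, and the job is handed in when it is done.

Besides the shell and the picture viewer there is one more tool, called after "Request:" as name([rows], argument=value, ...), one row to a line, values as JSON. step_arm: Moves the arm, as the interface text tells. Its arguments: {"type":"object","properties":{"targets":{"type":"array"},"gripper":{"type":"number"},"force":{"type":"number"}},"required":["targets"]}

```bash
mkdir -p pics
cat > h.py <<'E'
import numpy as np, cv2
from rig import telemetry, viewer, robot
from scipy.spatial.transform import Rotation as Ro
def grab(n):
    c=viewer.camera(n); np.savez('cam_%s.npz'%n,**c); return c
def load(n): return dict(np.load('cam_%s.npz'%n))
def ray(c,u,v):
    K=c['K'];k1=float(c['k1'])
    x=(u-K[0,2])/K[0,0];y=(v-K[1,2])/K[1,1]
    a,b=cv2.undistortPoints(np.array([[[u,v]]],float),K,np.array([k1,0,0,0,0.]))[0,0]
    d=c['R'].T@np.array([a,b,1.]);o=-c['R'].T@c['t'];return o,d
def onz(c,u,v,z):
    o,d=ray(c,u,v);return o+d*(z-o[2])/d[2]
def dep(c,u,v):
    o,d=ray(c,u,v);return o+d*c['depth'][int(round(v)),int(round(u))]
def proj(c,X):
    p=c['R']@np.asarray(X,float)+c['t'];a=p[:2]/p[2];a=a*(1+float(c['k1'])*(a@a));return c['K'][:2,:2]@a+c['K'][:2,2]
def tri(c1,p1,c2,p2):
    o1,d1=ray(c1,*p1);o2,d2=ray(c2,*p2)
    s=np.linalg.lstsq(np.c_[d1,-d2],o2-o1,rcond=None)[0]
    a=o1+d1*s[0];b=o2+d2*s[1];return (a+b)/2,np.linalg.norm(a-b)
E
python3 - <<'E'
from h import *
for n in ['scene','top','wrist']:
    c=grab(n);cv2.imwrite(f'pics/{n}0.png',c['img']);print(n,c['k1'],-c['R'].T@c['t'],c['depth'].max())
o=telemetry.get_obs();print(o,robot.tip_reach)
E
```

```text
scene 0.013103017708869224 [ 0.91681264 -0.57359404  0.67829647] 3.4076743
top -0.044204348287682986 [0.48793337 0.027993   1.12030379] 1.9704578
wrist -0.08071593733041708 [ 0.34572813 -0.5258225   0.38345615] 1.2729259
{'time': 0.15, 'q': array([-1.29049038e+00,  5.28288136e-01,  1.43358343e+00,  1.92680296e-06,
        1.18139053e+00, -1.78452485e-01]), 'joint_velocities': array([-1.85260425e-03, -1.95204688e-03, -2.47573141e-03,  3.39131622e-04,
        1.09732780e-03,  9.04854866e-05]), 'joint_torque': array([ 2.66586103e-04, -4.40430808e+01, -1.76842582e+01,  6.33611740e-02,
        5.52535162e-02, -1.05613290e-04]), 'position': array([ 0.27668055, -0.55984682,  0.24078239]), 'tool_rot': array([ 9.73807477e-01,  2.27372605e-01, -4.16013967e-05, -8.33683654e-04]), 'ft_force': array([-0.03226422,  0.31453234, -0.01451713]), 'moment': array([ 0.03226731, -0.0304244 , -0.00962135]), 'grip_width': 0.08729645286847293} 0.019
```

View pics/scene0.png

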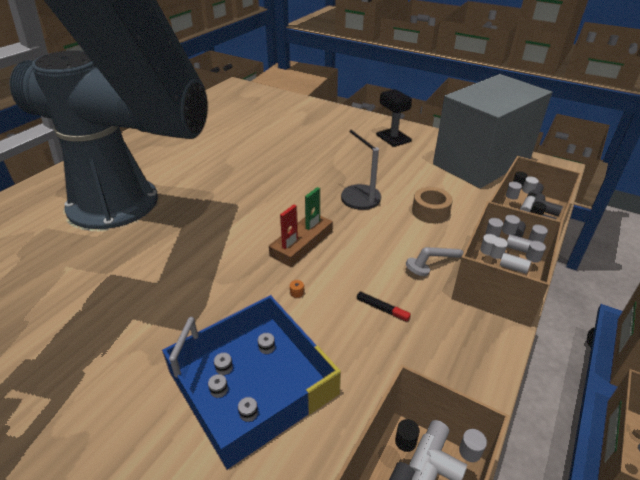

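View pics/top0.png

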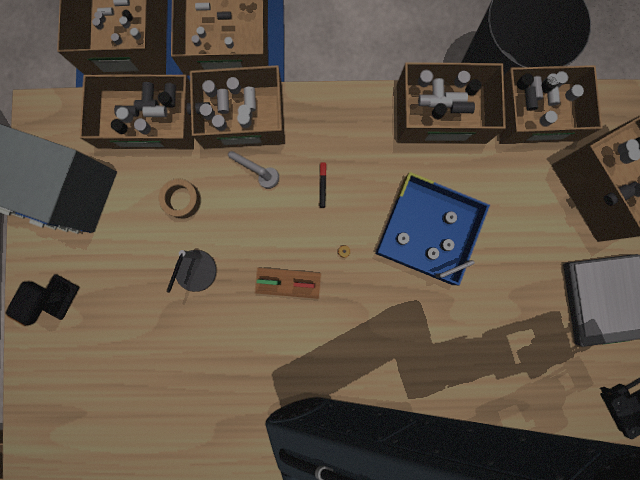

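View pics/wrist0.png

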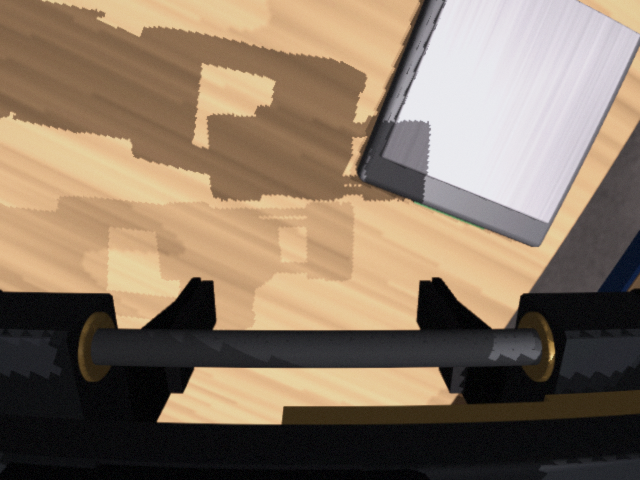

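Scene: green tag at (313,207) with the red one at (289,225), peg stand at (362,180) and tote at (250,375) with four grey stops. The orange look-alike is at (297,289). In the top view the same things are at green (268,282), red (303,285), peg (176,272), orange (344,251) and tote (433,230).

Candidates for my targets:
- **Tag:** green (268,282) or red (303,285). I take green.
- **Stops:** four in the tote, or the orange one (344,251). I ignore the orange.

Next is a close crop and the measurements.

Run:
```python
from h import *
t=load('top');s=load('scene')
a=cv2.resize(t['img'][235:315,150:330],None,fx=4,fy=4,interpolation=cv2.INTER_CUBIC)
b=cv2.resize(s['img'][120:270,260:400],None,fx=3,fy=3,interpolation=cv2.INTER_CUBIC)
cv2.imwrite('pics/c1.png',a);cv2.imwrite('pics/c2.png',b)
cc=cv2.resize(t['img'][165:295,365:500],None,fx=4,fy=4,interpolation=cv2.INTER_CUBIC);cv2.imwrite('pics/c3.png',cc)
for n,c in(('top',t),('scene',s)):
    im=c['img'].astype(int);B,G,R=im[...,0],im[...,1],im[...,2]
    g=(G>R+25)&(G>B+25)
    nl,l,st,ce=cv2.connectedComponentsWithStats(g.astype(np.uint8))
    for i in range(1,nl):
        if st[i,4]>30:print(n,'green',st[i],ce[i])
    y=(R>B+60)&(G>B+60)&(abs(R-G)<35)
    nl,l,st,ce=cv2.connectedComponentsWithStats(y.astype(np.uint8))
    for i in range(1,nl):
        if st[i,4]>25 and st[i,4]<3000:print(n,'yel',st[i],ce[i])
    bl=((B>R+50)&(B>G+30)).astype(np.uint8)
    nl,l,st,ce=cv2.connectedComponentsWithStats(bl)
    for i in range(1,nl):
        if st[i,4]>1000:
            cn=cv2.findContours((l==i).astype(np.uint8),0,2)[0];cn=max(cn,key=cv2.contourArea)
            print(n,'blue',st[i],cv2.approxPolyDP(cn,6,True)[:,0].tolist())
```

```text
top green [257 280  20   5  73] [266.87671233 281.65753425]
top yel [400 173  33  23  86] [412.90697674 180.96511628]
top blue [ 378  181   99   94 5093] [[409, 181], [378, 252], [432, 274], [451, 268], [428, 270], [458, 258], [476, 208]]
scene green [306 188  13  10  50] [311.82 192.38]
scene yel [307 346  33  47 249] [324.8875502  370.51004016]
scene blue [ 571  304   51  176 3930] [[601, 304], [571, 479], [596, 479], [606, 401], [615, 388], [608, 381], [621, 311]]
scene blue [ 178  319  145  130 8788] [[273, 319], [180, 369], [220, 448], [322, 377]]
```

View pics/c1.png

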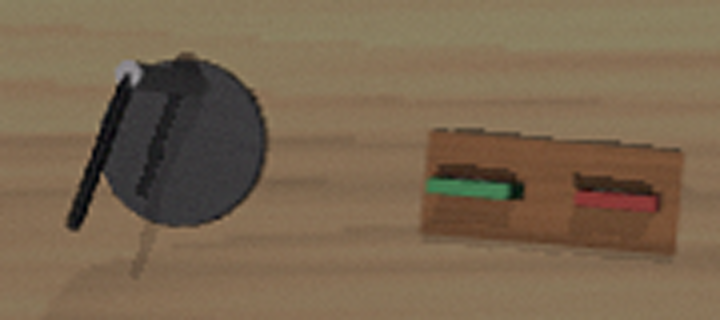

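View pics/c2.png

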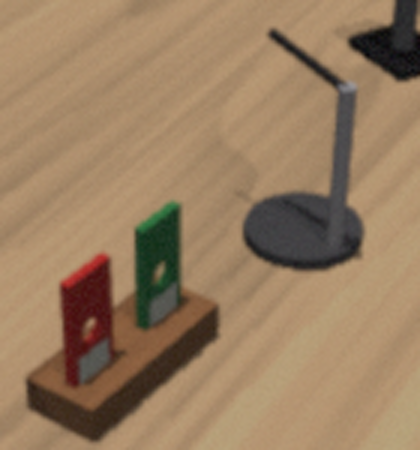

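View pics/c3.png

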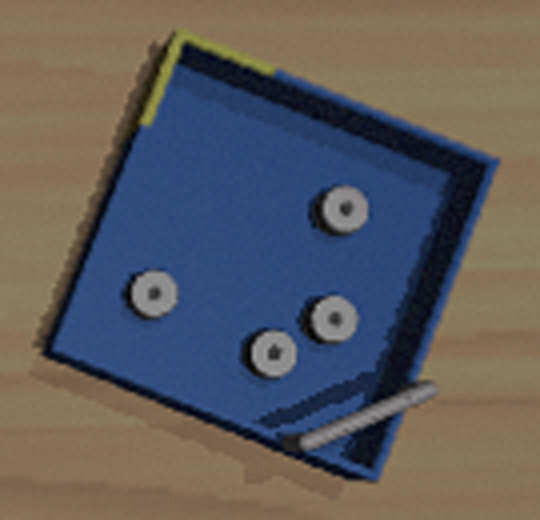

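Run:
```python
from h import *
t=load('top');s=load('scene')
f=lambda x,y,ox,oy,k=4:((x+.5)/k-.5+ox,(y+.5)/k-.5+oy)
T=lambda x,y,z:onz(t,*f(x,y,150,235),z)
g1=T(427,187,.115);g2=T(509,190.5,.115);print('tag ends',g1,g2,(g1+g2)/2,np.linalg.norm(g1-g2),'ang',np.degrees(np.arctan2(*(g1-g2)[[1,0]])))
r1=T(575,199,.115);r2=T(657,203,.115);print('red',(r1+r2)/2,np.linalg.norm(r1-r2))
bl=[T(x,y,.03) for x,y in((431,129),(681,151),(674,255),(421,236))];print('block',np.mean(bl,0),[np.linalg.norm(bl[i]-bl[i-1]) for i in range(4)],'ang',np.degrees(np.arctan2(*(bl[0]-bl[1])[[1,0]])))
tip=T(73,226,.167);root=T(128,72,.152);print('peg',tip,root,np.linalg.norm(tip-root),'dir',np.degrees(np.arctan2(*(root-tip)[[1,0]])))
foot=T(184,143,.012);print('foot',foot)
# triangulate with scene
F=lambda x,y:f(x,y,260,120,3)
print('tip tri',tri(t,f(73,226,150,235),s,F(271,34)))
print('root tri',tri(t,f(128,72,150,235),s,F(346,88)))
print('tag corner far',tri(t,f(427,187,150,235),s,F(179,206)), 'near',tri(t,f(509,190.5,150,235),s,F(139,233)))
C=lambda x,y,z:onz(t,*f(x,y,365,165),z)
co=[C(x,y,.06) for x,y in((180,33),(498,160),(375,480),(44,352))]
m=np.mean(co,0);print('tote',m,[np.linalg.norm(p-m) for p in co],np.degrees(np.arctan2(*(co[0]-co[2])[[1,0]])),np.degrees(np.arctan2(*(co[3]-co[1])[[1,0]])))
b1=C(303,443,.097);b2=C(434,387,.097);print('bar',(b1+b2)/2,np.linalg.norm(b1-b2),np.degrees(np.arctan2(*(b1-b2)[[1,0]])),(b1+b2)/2-m)
for x,y in((345,209),(153,294),(334,318),(273,353)):print('stop',C(x,y,.029))
tg=m+np.r_[-.101*(co[0]-co[2])[:2]/np.linalg.norm((co[0]-co[2])[:2]),0];print('bar pred',tg)
```

```text
tag ends [0.4803426  0.16310281 0.115     ] [0.47778021 0.11899004 0.115     ] [0.47906141 0.14104643 0.115     ] 0.04418711874585655 ang 86.67558935775556
red [0.47124054 0.06156369 0.115     ] 0.04410093465529898
block [0.4752606 0.1018429 0.03     ] [np.float64(0.062483030737059936), np.float64(0.14666134221299823), np.float64(0.06051036586883653), np.float64(0.14771753359401152)] ang 84.0607314984278
peg [0.46351414 0.33775262 0.167     ] [0.54276512 0.31411291 0.152     ] 0.08405090090837745 dir -16.609272499063362
foot [0.50784109 0.32172527 0.012     ]
tip tri (array([0.46313649, 0.33753443, 0.16692117]), np.float64(0.00088579911986565))
root tri (array([0.54140178, 0.31272226, 0.15412455]), np.float64(0.00286140202039972))
tag corner far (array([0.48112269, 0.16401605, 0.11215073]), np.float64(0.00191793684768169)) near (array([0.4773714 , 0.11877242, 0.11437086]), np.float64(0.0009735343645381794))
tote [ 0.59415746 -0.23550949  0.06      ] [np.float64(0.13920030987149376), np.float64(0.1417685538856784), np.float64(0.1397849973451716), np.float64(0.14416601739112)] 21.732696224626867 111.84964866745054
bar [ 0.50127001 -0.27512734  0.097     ] 0.07938660497550823 111.77987045781224 [-0.09288745 -0.03961785  0.037     ]
stop [ 0.623922   -0.28581296  0.029     ]
stop [ 0.57537255 -0.17040463  0.029     ]
stop [ 0.55947226 -0.27685276  0.029     ]
stop [ 0.53947528 -0.24006355  0.029     ]
bar pred [ 0.50033639 -0.27290746  0.06      ]
```

```bash
cat >> h.py <<'E'
def rel(p,yaw_y,tilt=0.):
    """tool y (jaw axis) at world yaw yaw_y deg; tilt about horizontal left-normal of that axis"""
    o=telemetry.get_obs();R0=Ro.from_quat(o['tool_rot'])
    a=np.radians(yaw_y);y=np.array([np.cos(a),np.sin(a),0]);z=np.array([0,0,-1.]);x=np.cross(y,z)
    Rt=Ro.from_matrix(np.c_[x,y,z])
    ax=np.array([-np.sin(a),np.cos(a),0]);Rt=Ro.from_rotvec(ax*np.radians(tilt))*Rt
    d=R0.inv().apply(np.asarray(p)-o['position']);r=(R0.inv()*Rt).as_rotvec(degrees=True)
    print('t%.2f'%o['time'],'d',d.round(4),'r',r.round(2),'pos',o['position'].round(4),'w',round(o['grip_width'],4))
E
python3 - <<'E'
from h import *
rel([.479,.141,.2],-5.6)
E
```

```text
t0.15 d [ 0.4917 -0.5387  0.0418] r [ -0.08  -0.06 -58.12] pos [ 0.2767 -0.5598  0.2408] w 0.0873
```

Request:
step_arm([
  {"dx": 0.04, "dy": -0.044, "dz": 0, "rz": -5},
  {"dx": 0.08, "dy": -0.088, "dz": 0, "rz": -10},
  {"dx": 0.12, "dy": -0.132, "dz": 0, "rz": -15},
  {"dx": 0.16, "dy": -0.176, "dz": 0, "rz": -20},
  {"dx": 0.2, "dy": -0.22, "dz": 0, "rz": -25},
], gripper=1)

```text
invalid input
```

```bash
python3 -c "
from h import *
rel([.479,.141,.2],-5.6)"
```

```text
t0.15 d [ 0.4917 -0.5387  0.0418] r [ -0.08  -0.06 -58.12] pos [ 0.2767 -0.5598  0.2408] w 0.0873
```

Request:
step_arm([
  {"dx": 0.04, "dy": -0.044, "dz": 0, "rx": 0, "ry": 0, "rz": -5},
  {"dx": 0.08, "dy": -0.088, "dz": 0, "rx": 0, "ry": 0, "rz": -10},
  {"dx": 0.12, "dy": -0.132, "dz": 0, "rx": 0, "ry": 0, "rz": -15},
  {"dx": 0.16, "dy": -0.176, "dz": 0, "rx": 0, "ry": 0, "rz": -20},
  {"dx": 0.2, "dy": -0.22, "dz": 0, "rx": 0, "ry": 0, "rz": -25},
], gripper=1)

```text
time: 0.78
position: [0.3588, -0.2722, 0.2412]
tool_rot: [0.901, 0.434, 0.0, -0.001]
ft_force: [0.6, 0.3, 0.1]
grip_width: 0.0871
```

```bash
python3 -c "
from h import *
rel([.479,.141,.2],-5.6)"
```

```text
t0.78 d [ 0.3979 -0.1637  0.0419] r [ -0.05  -0.09 -32.99] pos [ 0.3588 -0.2722  0.2412] w 0.0871
```

Request:
step_arm([
  {"dx": 0.05, "dy": -0.02, "dz": 0, "rx": 0, "ry": 0, "rz": -5},
  {"dx": 0.1, "dy": -0.04, "dz": 0, "rx": 0, "ry": 0, "rz": -10},
  {"dx": 0.15, "dy": -0.06, "dz": 0, "rx": 0, "ry": 0, "rz": -15},
  {"dx": 0.2, "dy": -0.08, "dz": 0, "rx": 0, "ry": 0, "rz": -20},
  {"dx": 0.25, "dy": -0.1, "dz": 0, "rx": 0, "ry": 0, "rz": -25},
])

```text
time: 1.4
position: [0.4368, -0.0127, 0.2416]
tool_rot: [0.785, 0.62, 0.001, -0.001]
ft_force: [0.9, -0.2, -0.5]
grip_width: 0.0872
```

```bash
python3 -c "
from h import *
rel([.479,.141,.2],-5.6)"
```

```text
t1.40 d [0.1592 0.0053 0.0419] r [-0.   -0.09 -7.83] pos [ 0.4368 -0.0127  0.2416] w 0.0872
```

Request:
step_arm([
  {"dx": 0.05, "dy": 0.002, "dz": 0, "rx": 0, "ry": 0, "rz": -3},
  {"dx": 0.1, "dy": 0.004, "dz": 0.015, "rx": 0, "ry": 0, "rz": -6},
  {"dx": 0.145, "dy": 0.005, "dz": 0.03, "rx": 0, "ry": 0, "rz": -7.8},
  {"dx": 0.159, "dy": 0.005, "dz": 0.042, "rx": 0, "ry": 0, "rz": -7.8},
  {"dx": 0.159, "dy": 0.005, "dz": 0.042, "rx": 0, "ry": 0, "rz": -7.8},
])

```text
time: 2.02
position: [0.4777, 0.141, 0.1988]
tool_rot: [0.74, 0.672, -0.001, -0.001]
ft_force: [-0.6, 0.6, 0.1]
grip_width: 0.087
```

Run:
```python
from h import *
rel([.479,.141,.112],-5.6)
c=grab('wrist');cv2.imwrite('pics/w1.png',c['img'])
```

```text
t2.02 d [0.     0.0015 0.0868] r [-0.16 -0.03  0.06] pos [0.4777 0.141  0.1988] w 0.087
```

View pics/w1.png

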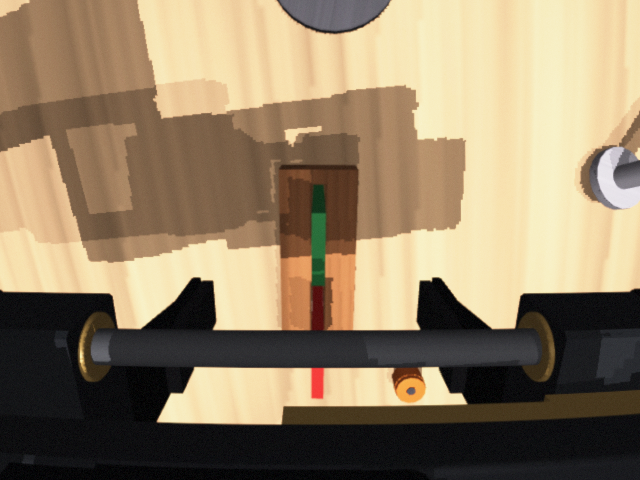

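Wrist view: the green tag runs from (318,184) to (318,285) with its hole at about (318,270). Red is below it at (318,380), and orange is at (409,385). I'll check my tag estimate by projecting it into this view.

Run:
```python
from h import *
c=load('wrist');y=np.array([-np.sin(np.radians(-5.6)),np.cos(np.radians(-5.6)),0]);m=np.array([.479,.141,.115])
for k in(-.022,.022):print(proj(c,m+k*y),proj(c,m+k*y-[0,0,.085]))
print(proj(c,telemetry.get_obs()['position']), -c['R'].T@c['t'], c['R'][2])
d=c['depth'];print(d[210:300:10,318])
for v in (188,200,212,225,240,250,270,280,290): print(v,dep(c,318,v).round(4),c['img'][v,318])
```

```text
[319.827018  287.0955342] [319.14476452 243.29214778]
[320.11440305 214.48045209] [319.32409561 187.75753158]
[319.01106384 325.21417232] [0.4847635  0.21816698 0.34164662] [-0.02971254 -0.28083152 -0.95929705]
[0.23823574 0.23336816 0.23739737 0.23759498 0.23978767 0.24130915
 0.24266279 0.24412042 0.32564807]
188 [0.4802 0.1636 0.0344] [26 49 17]
200 [0.4801 0.164  0.0801] [30 53 24]
212 [0.4801 0.1643 0.1146] [32 61 21]
225 [0.4794 0.1574 0.1166] [ 59 112  42]
240 [0.4785 0.148  0.1147] [ 57 109  40]
250 [0.478  0.1419 0.1142] [ 56 108  40]
270 [0.4768 0.1299 0.1148] [39 77 26]
280 [0.4762 0.1237 0.1151] [39 78 29]
290 [0.4726 0.0847 0.0416] [17 19 85]
```

Request:
step_arm([
  {"dx": 0, "dy": 0.0005, "dz": 0.03, "rx": 0, "ry": 0, "rz": 0},
  {"dx": 0.001, "dy": 0.0005, "dz": 0.06, "rx": 0, "ry": 0, "rz": 0},
  {"dx": 0.001, "dy": 0.0005, "dz": 0.08, "rx": 0, "ry": 0, "rz": 0},
  {"dx": 0.001, "dy": 0.0005, "dz": 0.087, "rx": 0, "ry": 0, "rz": 0},
  {"dx": 0.001, "dy": 0.0005, "dz": 0.087, "rx": 0, "ry": 0, "rz": 0},
])

```text
time: 2.7
position: [0.4787, 0.1404, 0.1128]
tool_rot: [0.741, 0.671, -0.0, -0.001]
ft_force: [0.2, 0.3, -0.2]
grip_width: 0.087
```

Request:
step_arm([
  {"dx": 0, "dy": 0, "dz": 0, "rx": 0, "ry": 0, "rz": 0},
  {"dx": 0, "dy": 0, "dz": 0, "rx": 0, "ry": 0, "rz": 0},
  {"dx": 0, "dy": 0, "dz": 0, "rx": 0, "ry": 0, "rz": 0},
  {"dx": 0, "dy": 0, "dz": 0, "rx": 0, "ry": 0, "rz": 0},
  {"dx": 0, "dy": 0, "dz": 0, "rx": 0, "ry": 0, "rz": 0},
], gripper=0, force=20)

```text
time: 3.32
position: [0.4787, 0.1404, 0.1128]
tool_rot: [0.741, 0.671, -0.0, -0.001]
ft_force: [0.3, 0.7, 0.8]
grip_width: 0.0451
```

```bash
python3 -c "
from h import *
o=telemetry.get_obs();print(o['ft_force'],o['grip_width'],o['position'])
rel([.478,.142,.112],-5.6)"
```

```text
[0.34444183 0.67127933 0.82229945] 0.045096753768411504 [0.47868836 0.14044476 0.11279473]
t3.33 d [ 0.0015 -0.0008  0.0008] r [-0.09 -0.03 -0.09] pos [0.4787 0.1404 0.1128] w 0.0451
```

Still closing; another hold.

Request:
step_arm([
  {"dx": 0, "dy": 0, "dz": 0, "rx": 0, "ry": 0, "rz": 0},
  {"dx": 0, "dy": 0, "dz": 0, "rx": 0, "ry": 0, "rz": 0},
  {"dx": 0, "dy": 0, "dz": 0, "rx": 0, "ry": 0, "rz": 0},
  {"dx": 0, "dy": 0, "dz": 0, "rx": 0, "ry": 0, "rz": 0},
  {"dx": 0, "dy": 0, "dz": 0, "rx": 0, "ry": 0, "rz": 0},
], gripper=0, force=20)

```text
time: 3.95
position: [0.4787, 0.1404, 0.1128]
tool_rot: [0.741, 0.671, -0.0, -0.001]
ft_force: [1.1, -0.3, -0.5]
grip_width: 0.0079
```

Request:
step_arm([
  {"dx": 0, "dy": 0, "dz": -0.01, "rx": 0, "ry": 0, "rz": 0},
  {"dx": 0, "dy": 0, "dz": -0.03, "rx": 0, "ry": 0, "rz": 0},
  {"dx": 0, "dy": 0, "dz": -0.06, "rx": 0, "ry": 0, "rz": 0},
  {"dx": 0, "dy": 0, "dz": -0.09, "rx": 0, "ry": 0, "rz": 0},
  {"dx": 0, "dy": 0, "dz": -0.1, "rx": 0, "ry": 0, "rz": 0},
])

```text
time: 4.58
position: [0.4798, 0.1405, 0.2149]
tool_rot: [0.741, 0.671, 0.001, 0.001]
ft_force: [0.1, -0.5, -1.2]
grip_width: 0.008
```

Run:
```python
from h import *
a=np.radians(-17);u=np.array([np.cos(a),np.sin(a),0]);tip=np.array([.4633,.3376,0])
rel(np.array([.42,.2,.214]),-5.6)
rel(tip-u*.035+[0,0,.167+.047],-17)
c=grab('scene');cv2.imwrite('pics/s2.png',c['img'])
```

```text
t4.58 d [ 0.0533 -0.0654  0.0008] r [ 0.14 -0.07 -0.09] pos [0.4798 0.1405 0.2149] w 0.008
t4.58 d [ 0.2014 -0.0703  0.0009] r [ 0.14 -0.08 11.31] pos [0.4798 0.1405 0.2149] w 0.008
```

View pics/s2.png

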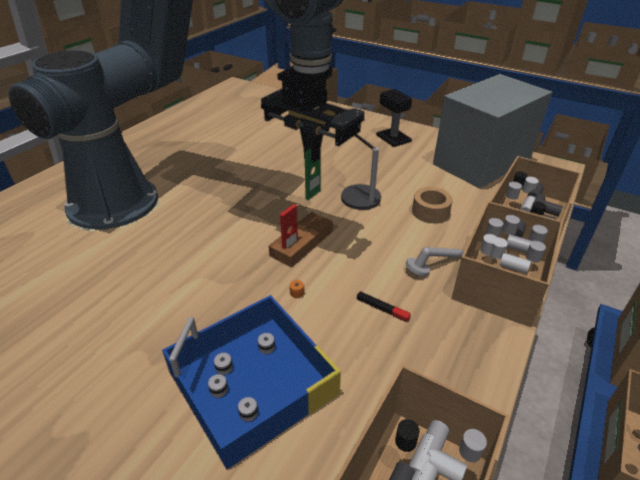

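The green tag is held at (314,175) and red stays in the block at (289,228). Now I go around to the front of the peg tip.

Request:
step_arm([
  {"dx": 0.03, "dy": -0.035, "dz": 0, "rx": 0, "ry": 0, "rz": 0},
  {"dx": 0.06, "dy": -0.068, "dz": 0, "rx": 0, "ry": 0, "rz": 2},
  {"dx": 0.1, "dy": -0.078, "dz": 0, "rx": 0, "ry": 0, "rz": 5},
  {"dx": 0.14, "dy": -0.078, "dz": 0, "rx": 0, "ry": 0, "rz": 8},
  {"dx": 0.17, "dy": -0.078, "dz": 0, "rx": 0, "ry": 0, "rz": 11},
])

```text
time: 5.25
position: [0.4183, 0.3187, 0.214]
tool_rot: [0.802, 0.597, 0.001, 0.0]
ft_force: [0.9, -0.8, -0.5]
grip_width: 0.0079
```

Request:
step_arm([
  {"dx": 0.015, "dy": 0, "dz": 0, "rx": 0, "ry": 0, "rz": 0},
  {"dx": 0.027, "dy": 0, "dz": 0, "rx": 0, "ry": 0, "rz": 0},
  {"dx": 0.027, "dy": 0, "dz": 0, "rx": 0, "ry": 0, "rz": 0},
  {"dx": 0.027, "dy": 0, "dz": 0, "rx": 0, "ry": 0, "rz": 0},
  {"dx": 0.027, "dy": 0, "dz": 0, "rx": 0, "ry": 0, "rz": 0},
])

```text
time: 5.88
position: [0.426, 0.3437, 0.2141]
tool_rot: [0.803, 0.596, 0.0, 0.0]
ft_force: [0.7, -0.4, -0.6]
grip_width: 0.008
```

Run:
```python
from h import *
a=np.radians(-17);u=np.array([np.cos(a),np.sin(a),0]);ty=np.array([-u[1],u[0],0]);tip=np.array([.4633,.3376,0])
rel(tip-u*.035-ty*.0015+[0,0,.167+.048],-17)
for n in('scene','top','wrist'):
  c=grab(n);cv2.imwrite(f'pics/{n}3.png',c['img'])
s=load('scene');cv2.imwrite('pics/s3c.png',cv2.resize(s['img'][80:220,290:430],None,fx=4,fy=4,interpolation=cv2.INTER_CUBIC))
p=telemetry.get_obs()['position'];print(proj(s,p+ty*.0015-[0,0,.048]),proj(s,tip+[0,0,.167]))
```

```text
t5.88 d [ 0.0035  0.0025 -0.0009] r [ 0.05 -0.01  0.23] pos [0.426  0.3437 0.2141] w 0.008
[338.06222979 126.20547057] [350.26590435 130.95120396]
```

View pics/s3c.png

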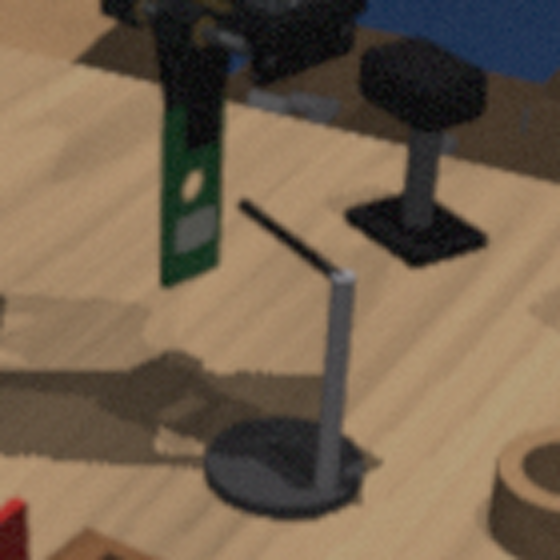

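View pics/wrist3.png

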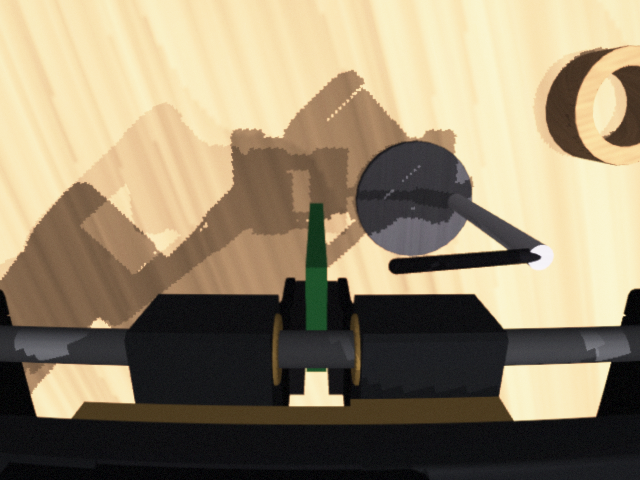

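The hole in the crop at (192,184) is pixel (338,126), and the tip is at (350.7,131). Both match my predictions. The wrist view gives the peg from (397,266) to (538,257), so I'll measure its direction again from that.

Run:
```python
from h import *
w=load('wrist');t=load('top')
a=onz(w,394,266,.167);b=onz(w,538,257,.151);print(a,b,np.degrees(np.arctan2(*(b-a)[[1,0]])),np.linalg.norm(b-a))
a=np.radians(-17);u=np.array([np.cos(a),np.sin(a),0]);ty=np.array([-u[1],u[0],0]);tip=np.array([.4633,.3376,0])
rel(tip+u*.0-ty*.0015+[0,0,.167+.048],-17)
rel(tip+u*.04-ty*.0015+[0,0,.1585+.048],-17)
```

```text
[0.46333039 0.33803814 0.167     ] [0.54070047 0.31331544 0.151     ] -17.720672730880395 0.0827849045488965
t6.03 d [ 0.003   0.0375 -0.0008] r [ 0.07 -0.03  0.24] pos [0.4261 0.3441 0.2142] w 0.0079
t6.03 d [0.0028 0.0775 0.0078] r [ 0.07 -0.03  0.24] pos [0.4261 0.3441 0.2142] w 0.0079
```

Request:
step_arm([
  {"dx": 0.003, "dy": 0.005, "dz": -0.001, "rx": 0, "ry": 0, "rz": 0.5},
  {"dx": 0.003, "dy": 0.02, "dz": -0.001, "rx": 0, "ry": 0, "rz": 0.5},
  {"dx": 0.003, "dy": 0.038, "dz": -0.001, "rx": 0, "ry": 0, "rz": 0.5},
  {"dx": 0.003, "dy": 0.055, "dz": 0.003, "rx": 0, "ry": 0, "rz": 0.5},
  {"dx": 0.003, "dy": 0.055, "dz": 0.003, "rx": 0, "ry": 0, "rz": 0.5},
])

```text
time: 6.65
position: [0.4814, 0.3303, 0.2107]
tool_rot: [0.806, 0.592, 0.001, 0.0]
ft_force: [0.2, -0.4, -1.6]
grip_width: 0.0077
```

Run:
```python
from h import *
a=np.radians(-17.4);u=np.array([np.cos(a),np.sin(a),0]);ty=np.array([-u[1],u[0],0]);tip=np.array([.4633,.3378,0])
rel(tip+u*.04-ty*.0015+[0,0,.1585+.048],-17.4)
s=grab('scene');cv2.imwrite('pics/s4c.png',cv2.resize(s['img'][80:220,290:430],None,fx=4,fy=4,interpolation=cv2.INTER_CUBIC))
print(telemetry.get_obs()['ft_force'])
```

```text
t6.65 d [0.0002 0.0205 0.0042] r [ 0.07 -0.03  0.02] pos [0.4814 0.3303 0.2107] w 0.0077
[-1.64609288  0.51993385 -1.29983815]
```

View pics/s4c.png

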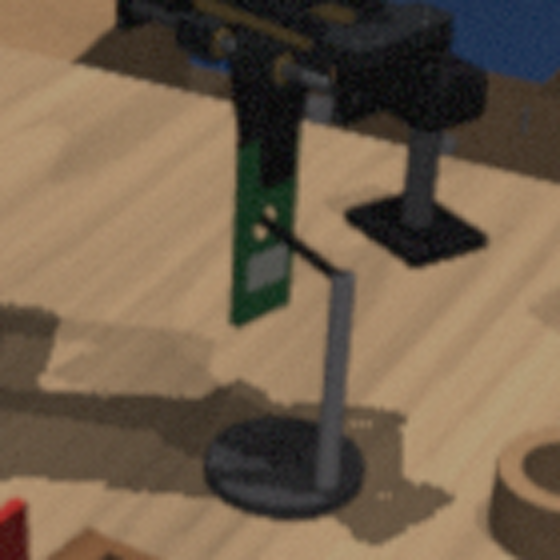

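The peg passes through the hole at crop (264,220). I'll carry on to the middle of the peg and lower.

Request:
step_arm([
  {"dx": 0, "dy": 0.01, "dz": 0.002, "rx": 0, "ry": 0, "rz": 0},
  {"dx": 0, "dy": 0.021, "dz": 0.004, "rx": 0, "ry": 0, "rz": 0},
  {"dx": 0, "dy": 0.023, "dz": 0.006, "rx": 0, "ry": 0, "rz": 0},
  {"dx": 0, "dy": 0.023, "dz": 0.009, "rx": 0, "ry": 0, "rz": 0},
  {"dx": 0, "dy": 0.023, "dz": 0.01, "rx": 0, "ry": 0, "rz": 0},
])

```text
time: 7.32
position: [0.5016, 0.3237, 0.2003]
tool_rot: [0.806, 0.593, -0.0, -0.0]
ft_force: [-0.2, -0.3, -0.9]
grip_width: 0.008
```

Request:
step_arm([
  {"dx": 0, "dy": 0, "dz": 0, "rx": 0, "ry": 0, "rz": 0},
  {"dx": 0, "dy": 0, "dz": 0, "rx": 0, "ry": 0, "rz": 0},
  {"dx": 0, "dy": 0, "dz": 0, "rx": 0, "ry": 0, "rz": 0},
  {"dx": 0, "dy": 0, "dz": 0, "rx": 0, "ry": 0, "rz": 0},
  {"dx": 0, "dy": 0, "dz": 0, "rx": 0, "ry": 0, "rz": 0},
], gripper=0.6)

```text
time: 7.95
position: [0.5016, 0.3237, 0.2004]
tool_rot: [0.806, 0.592, -0.0, -0.0]
ft_force: [-0.5, -0.1, -0.6]
grip_width: 0.048
```

Run:
```python
from h import *
s=grab('scene');cv2.imwrite('pics/s5c.png',cv2.resize(s['img'][80:220,290:430],None,fx=4,fy=4,interpolation=cv2.INTER_CUBIC))
o=telemetry.get_obs();print(o['ft_force'],o['grip_width'])
```

```text
[-0.47416581  0.02071248 -0.18189404] 0.04974144537929895
```

View pics/s5c.png

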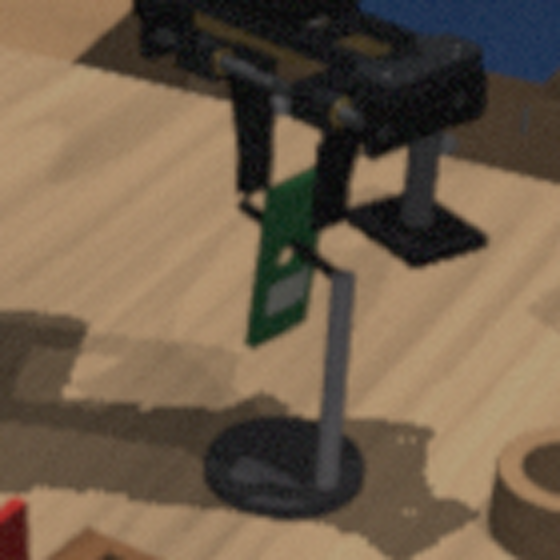

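The tag now hangs on the peg, released, at crop (287,250). The finger near its top may still touch it, so I open wider and then rise.

Request:
step_arm([
  {"dx": 0, "dy": 0, "dz": 0, "rx": 0, "ry": 0, "rz": 0},
  {"dx": 0, "dy": 0, "dz": 0, "rx": 0, "ry": 0, "rz": 0},
  {"dx": 0, "dy": 0, "dz": -0.01, "rx": 0, "ry": 0, "rz": 0},
  {"dx": 0, "dy": 0, "dz": -0.03, "rx": 0, "ry": 0, "rz": 0},
  {"dx": 0, "dy": 0, "dz": -0.06, "rx": 0, "ry": 0, "rz": 0},
], gripper=1)

```text
time: 8.62
position: [0.5012, 0.3235, 0.2608]
tool_rot: [0.806, 0.592, -0.001, -0.0]
ft_force: [-0.4, 0.1, -0.8]
grip_width: 0.086
```

Request:
step_arm([
  {"dx": 0, "dy": 0, "dz": -0.02, "rx": 0, "ry": 0, "rz": 0},
  {"dx": 0, "dy": 0, "dz": -0.04, "rx": 0, "ry": 0, "rz": 0},
  {"dx": -0.02, "dy": -0.01, "dz": -0.06, "rx": 0, "ry": 0, "rz": 0},
  {"dx": -0.05, "dy": -0.03, "dz": -0.06, "rx": 0, "ry": 0, "rz": 0},
  {"dx": -0.1, "dy": -0.05, "dz": -0.06, "rx": 0, "ry": 0, "rz": 0},
])

```text
time: 9.25
position: [0.4239, 0.2429, 0.3221]
tool_rot: [0.805, 0.593, 0.0, 0.0]
ft_force: [-0.1, -1.2, 1.1]
grip_width: 0.0868
```

Run:
```python
from h import *
s=grab('scene');cv2.imwrite('pics/s6c.png',cv2.resize(s['img'][80:220,290:430],None,fx=4,fy=4,interpolation=cv2.INTER_CUBIC))
rel([.5008,-.274,.2],21.7)
```

```text
t9.30 d [-0.4624  0.2341  0.1232] r [ -0.67   0.39 -38.98] pos [0.416  0.2379 0.3205] w 0.0869
```

View pics/s6c.png

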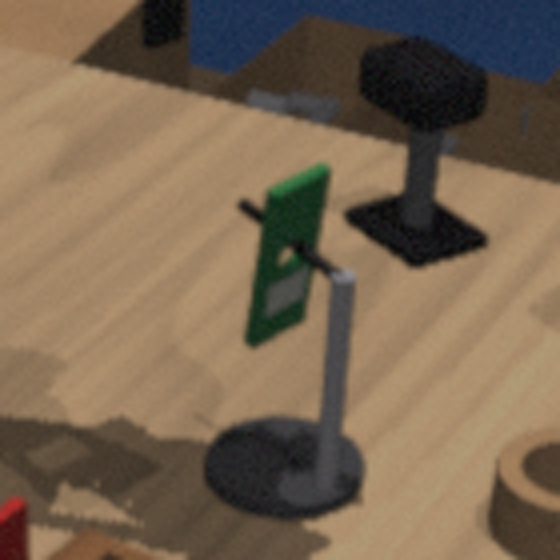

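The tag hangs free, leaning slightly, at crop (287,255). On to the tote.

Request:
step_arm([
  {"dx": -0.046, "dy": 0.023, "dz": 0.01, "rx": 0, "ry": 0, "rz": -4},
  {"dx": -0.092, "dy": 0.047, "dz": 0.02, "rx": 0, "ry": 0, "rz": -8},
  {"dx": -0.138, "dy": 0.07, "dz": 0.03, "rx": 0, "ry": 0, "rz": -12},
  {"dx": -0.185, "dy": 0.094, "dz": 0.04, "rx": 0, "ry": 0, "rz": -16},
  {"dx": -0.23, "dy": 0.117, "dz": 0.05, "rx": 0, "ry": 0, "rz": -20},
])

```text
time: 9.93
position: [0.4595, -0.0186, 0.2724]
tool_rot: [0.689, 0.724, -0.006, -0.001]
ft_force: [0.6, 0.1, 0.1]
grip_width: 0.087
```

Run:
```python
from h import *
rel([.5008,-.274,.2],21.7)
```

```text
t9.93 d [-0.2567  0.0293  0.0739] r [ -0.61   0.3  -18.87] pos [ 0.4595 -0.0186  0.2724] w 0.087
```

Request:
step_arm([
  {"dx": -0.06, "dy": 0.007, "dz": 0.01, "rx": -0.2, "ry": 0.1, "rz": -5},
  {"dx": -0.12, "dy": 0.014, "dz": 0.03, "rx": -0.4, "ry": 0.2, "rz": -10},
  {"dx": -0.18, "dy": 0.021, "dz": 0.05, "rx": -0.6, "ry": 0.3, "rz": -15},
  {"dx": -0.24, "dy": 0.029, "dz": 0.07, "rx": -0.6, "ry": 0.3, "rz": -19},
  {"dx": -0.257, "dy": 0.029, "dz": 0.074, "rx": -0.6, "ry": 0.3, "rz": -19},
])

```text
time: 10.55
position: [0.501, -0.2781, 0.1993]
tool_rot: [0.562, 0.827, -0.0, 0.0]
ft_force: [0.1, 0.8, 0.7]
grip_width: 0.087
```

Run:
```python
from h import *
rel([.5008,-.274,.095],21.7)
w=grab('wrist');cv2.imwrite('pics/w7.png',w['img'])
print(proj(w,[.5008,-.274,.1]))
a=np.radians(111.7)
for k in(-.037,.037):print(proj(w,np.array([.5008,-.274,.1])+k*np.array([np.cos(a),np.sin(a),0])))
```

```text
t10.55 d [0.0039 0.0013 0.1043] r [-0.    0.05 -0.06] pos [ 0.501  -0.2781  0.1993] w 0.087
[319.49418754 237.99885411]
[319.40852643 293.86155176]
[319.57566671 177.27145472]
```

View pics/w7.png

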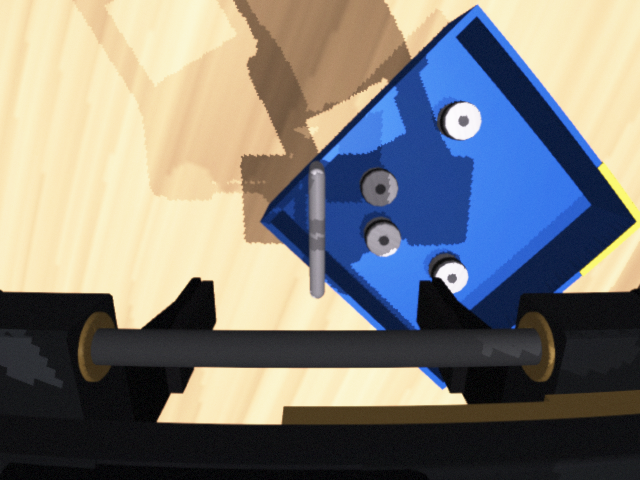

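The bar runs from (317,167) to (318,295), centred between the jaws within about 1 mm. All four stops are inside the tote at (460,121), (379,187), (383,238) and (450,274). Descend.

Request:
step_arm([
  {"dx": 0.003, "dy": 0, "dz": 0.03, "rx": 0, "ry": 0, "rz": 0},
  {"dx": 0.006, "dy": 0, "dz": 0.06, "rx": 0, "ry": 0, "rz": 0},
  {"dx": 0.006, "dy": 0, "dz": 0.085, "rx": 0, "ry": 0, "rz": 0},
  {"dx": 0.006, "dy": 0, "dz": 0.1, "rx": 0, "ry": 0, "rz": 0},
  {"dx": 0.006, "dy": 0, "dz": 0.104, "rx": 0, "ry": 0, "rz": 0},
])

```text
time: 11.22
position: [0.4988, -0.2729, 0.095]
tool_rot: [0.562, 0.827, -0.001, 0.0]
ft_force: [0.0, -0.2, -0.3]
grip_width: 0.0871
```

Request:
step_arm([
  {"dx": 0, "dy": 0, "dz": 0, "rx": 0, "ry": 0, "rz": 0},
  {"dx": 0, "dy": 0, "dz": 0, "rx": 0, "ry": 0, "rz": 0},
  {"dx": 0, "dy": 0, "dz": 0, "rx": 0, "ry": 0, "rz": 0},
  {"dx": 0, "dy": 0, "dz": 0, "rx": 0, "ry": 0, "rz": 0},
  {"dx": 0, "dy": 0, "dz": 0, "rx": 0, "ry": 0, "rz": 0},
], gripper=0, force=30)

```text
time: 11.85
position: [0.4988, -0.2729, 0.0951]
tool_rot: [0.562, 0.827, -0.001, 0.0]
ft_force: [-0.1, 0.0, -0.2]
grip_width: 0.0452
```

Request:
step_arm([
  {"dx": 0, "dy": 0, "dz": 0, "rx": 0, "ry": 0, "rz": 0},
  {"dx": 0, "dy": 0, "dz": 0, "rx": 0, "ry": 0, "rz": 0},
  {"dx": 0, "dy": 0, "dz": 0, "rx": 0, "ry": 0, "rz": 0},
  {"dx": 0, "dy": 0, "dz": 0, "rx": 0, "ry": 0, "rz": 0},
  {"dx": 0, "dy": 0, "dz": 0, "rx": 0, "ry": 0, "rz": 0},
], gripper=0, force=30)

```text
time: 12.48
position: [0.499, -0.2729, 0.0951]
tool_rot: [0.562, 0.827, -0.001, 0.001]
ft_force: [-0.3, 0.3, -0.8]
grip_width: 0.0089
```

```bash
cat >> h.py <<'E'
def arc(angs,z0=.095,p0=(.5013,-.2735),yaw=21.7):
    a=np.radians(yaw);u=np.array([np.cos(a),np.sin(a),0]);P=np.r_[p0,0]+u*.242
    for k in angs:
        th=np.radians(k);v=np.array([-.242,z0]);c,s=np.cos(th),np.sin(th)
        x=v[0]*c+v[1]*s;z=-v[0]*s+v[1]*c
        print(k,end=' ');rel(P+u*x+[0,0,z],yaw,k)
E
python3 - <<'E'
from h import *
o=telemetry.get_obs();print(o['ft_force'],o['position'])
arc([0,3,6,9,12,15],z0=o['position'][2],p0=o['position'][:2])
E
```

```text
[-0.34026566  0.26456688 -0.79339789] [ 0.49898819 -0.27289688  0.0951151 ]
0 t12.47 d [0. 0. 0.] r [-0.02  0.09 -0.05] pos [ 0.499  -0.2729  0.0951] w 0.0089
3 t12.47 d [-0.      0.0053 -0.0125] r [ 2.98  0.09 -0.06] pos [ 0.499  -0.2729  0.0951] w 0.0089
6 t12.47 d [-0.      0.0113 -0.0248] r [ 5.98  0.09 -0.06] pos [ 0.499  -0.2729  0.0951] w 0.0089
9 t12.47 d [-0.      0.0178 -0.0367] r [ 8.98  0.09 -0.06] pos [ 0.499  -0.2729  0.0951] w 0.0089
12 t12.47 d [-0.0001  0.025  -0.0482] r [11.98  0.09 -0.06] pos [ 0.499  -0.2729  0.0951] w 0.0089
15 t12.47 d [-0.0001  0.0328 -0.0594] r [14.98  0.08 -0.07] pos [ 0.499  -0.2729  0.0951] w 0.0089
```

Request:
step_arm([
  {"dx": 0, "dy": 0.0025, "dz": -0.006, "rx": 1.5, "ry": 0, "rz": 0},
  {"dx": 0, "dy": 0.0053, "dz": -0.0125, "rx": 3, "ry": 0, "rz": 0},
  {"dx": 0, "dy": 0.0092, "dz": -0.0205, "rx": 5, "ry": 0, "rz": 0},
  {"dx": 0, "dy": 0.0113, "dz": -0.0248, "rx": 6, "ry": 0, "rz": 0},
  {"dx": 0, "dy": 0.0113, "dz": -0.0248, "rx": 6, "ry": 0, "rz": 0},
])

```text
time: 13.1
position: [0.5097, -0.2684, 0.1199]
tool_rot: [0.561, 0.826, -0.044, -0.029]
ft_force: [0.3, -0.5, -4.4]
grip_width: 0.0088
```

Run:
```python
from h import *
o=telemetry.get_obs();print(o['ft_force'],o['moment'],o['position'])
arc([6,9,12,15,18],z0=.0951,p0=(.499,-.2729))
s=grab('scene');cv2.imwrite('pics/s8.png',s['img'])
```

```text
[ 0.31106807 -0.52422335 -4.35970999] [ 0.07479147 -0.23515428  0.00131477] [ 0.50973035 -0.26837003  0.11989154]
6 t13.10 d [-0.0002 -0.0004  0.0001] r [-0.03  0.09 -0.01] pos [ 0.5097 -0.2684  0.1199] w 0.0088
9 t13.10 d [-0.0003  0.0049 -0.0125] r [ 2.97  0.09 -0.02] pos [ 0.5097 -0.2684  0.1199] w 0.0088
12 t13.10 d [-0.0003  0.0109 -0.0247] r [ 5.97  0.09 -0.02] pos [ 0.5097 -0.2684  0.1199] w 0.0088
15 t13.10 d [-0.0003  0.0175 -0.0366] r [ 8.97  0.09 -0.02] pos [ 0.5097 -0.2684  0.1199] w 0.0088
18 t13.10 d [-0.0003  0.0247 -0.0482] r [11.97  0.09 -0.02] pos [ 0.5097 -0.2684  0.1199] w 0.0088
```

View pics/s8.png

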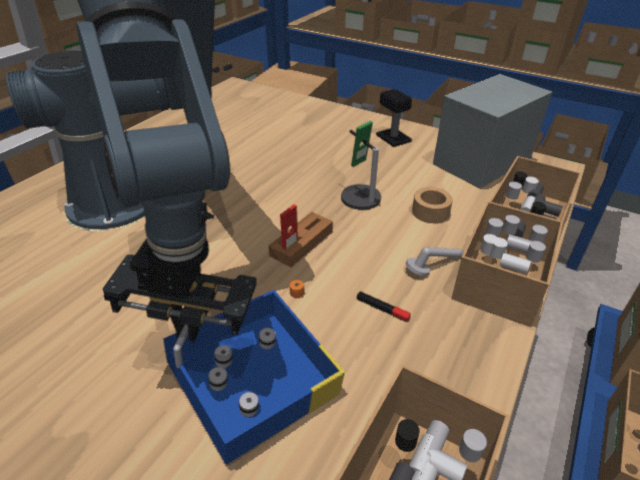

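The tote is lifting at the bar end, with its yellow corner down at (325,385), the tag hanging at (361,143) and the stops still in place. Continue the arc.

Request:
step_arm([
  {"dx": 0, "dy": 0.0049, "dz": -0.0125, "rx": 3, "ry": 0, "rz": 0},
  {"dx": 0, "dy": 0.0109, "dz": -0.0247, "rx": 6, "ry": 0, "rz": 0},
  {"dx": 0, "dy": 0.0175, "dz": -0.0366, "rx": 9, "ry": 0, "rz": 0},
  {"dx": 0, "dy": 0.0247, "dz": -0.0482, "rx": 12, "ry": 0, "rz": 0},
  {"dx": 0, "dy": 0.0247, "dz": -0.0482, "rx": 12, "ry": 0, "rz": 0},
])

```text
time: 13.78
position: [0.5382, -0.2571, 0.1648]
tool_rot: [0.555, 0.818, -0.129, -0.086]
ft_force: [0.3, -0.1, -5.5]
grip_width: 0.0084
```

Run:
```python
from h import *
o=telemetry.get_obs();print(o['ft_force'],o['moment'],o['position'])
arc([18,20,22,24,26,28,30,32],z0=.0951,p0=(.499,-.2729))
```

```text
[ 0.34933796 -0.08884741 -5.51455655] [ 0.19549361 -0.57593158  0.06890836] [ 0.53819268 -0.25706886  0.16479073]
18 t13.78 d [-0.0002 -0.0011 -0.0001] r [ 0.12  0.12 -0.01] pos [ 0.5382 -0.2571  0.1648] w 0.0084
20 t13.78 d [-0.0002  0.0024 -0.0085] r [ 2.12  0.12 -0.02] pos [ 0.5382 -0.2571  0.1648] w 0.0084
22 t13.78 d [-0.0003  0.0061 -0.0167] r [ 4.12  0.12 -0.02] pos [ 0.5382 -0.2571  0.1648] w 0.0084
24 t13.78 d [-0.0003  0.0102 -0.0248] r [ 6.12  0.12 -0.02] pos [ 0.5382 -0.2571  0.1648] w 0.0084
26 t13.78 d [-0.0003  0.0145 -0.0328] r [ 8.12  0.12 -0.02] pos [ 0.5382 -0.2571  0.1648] w 0.0084
28 t13.78 d [-0.0003  0.0192 -0.0406] r [10.12  0.12 -0.03] pos [ 0.5382 -0.2571  0.1648] w 0.0084
30 t13.78 d [-0.0003  0.024  -0.0483] r [12.12  0.12 -0.03] pos [ 0.5382 -0.2571  0.1648] w 0.0084
32 t13.78 d [-0.0003  0.0292 -0.0558] r [14.12  0.12 -0.03] pos [ 0.5382 -0.2571  0.1648] w 0.0084
```

Run:
```python
from h import *
w=grab('wrist');cv2.imwrite('pics/w9.png',w['img'])
s=grab('scene');cv2.imwrite('pics/s9.png',cv2.resize(s['img'][240:470,90:370],None,fx=2.6,fy=2.6))
print(telemetry.get_obs()['grip_width'])
```

```text
0.008927271352554085
```

View pics/w9.png

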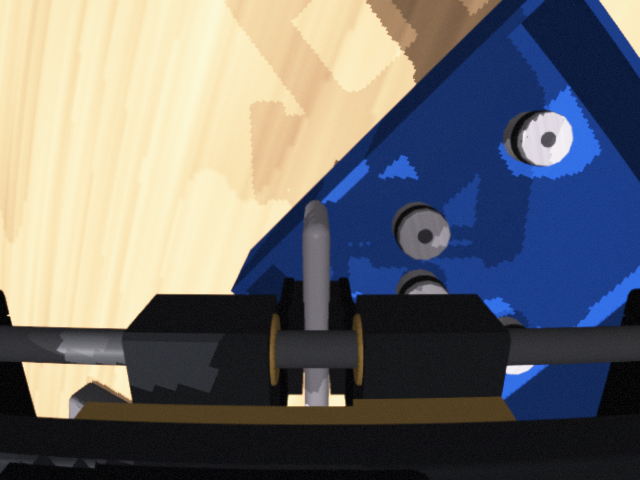

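View pics/s9.png

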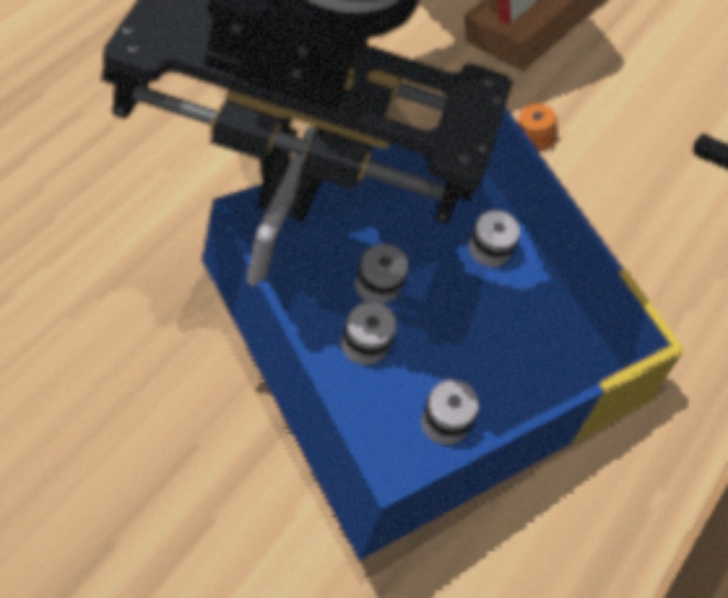

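The bar is held firmly between the pads (crop (285,180)), and the stops haven't moved yet. The width reading change was noise. Continue slowly through the sliding range.

Request:
step_arm([
  {"dx": 0, "dy": 0.001, "dz": -0.004, "rx": 1, "ry": 0, "rz": 0},
  {"dx": 0, "dy": 0.0024, "dz": -0.0085, "rx": 2, "ry": 0, "rz": 0},
  {"dx": 0, "dy": 0.0061, "dz": -0.0167, "rx": 4, "ry": 0, "rz": 0},
  {"dx": 0, "dy": 0.0102, "dz": -0.0248, "rx": 6, "ry": 0, "rz": 0},
  {"dx": 0, "dy": 0.0124, "dz": -0.0288, "rx": 7, "ry": 0, "rz": 0},
])

```text
time: 14.5
position: [0.5563, -0.2495, 0.1883]
tool_rot: [0.548, 0.808, -0.179, -0.121]
ft_force: [-1.5, -0.1, -3.1]
grip_width: 0.0088
```

Run:
```python
from h import *
o=telemetry.get_obs();print(o['ft_force'],o['moment'],o['position'])
arc([24,26,28,30,32,34],z0=.0951,p0=(.499,-.2729))
```

```text
[-1.51910503 -0.09086238 -3.05844913] [ 0.1396779  -0.3746972  -0.05003654] [ 0.55628668 -0.24947336  0.18829524]
24 t14.50 d [-0.0006 -0.0008  0.0037] r [-1.01  0.03 -0.06] pos [ 0.5563 -0.2495  0.1883] w 0.0088
26 t14.50 d [-0.0006  0.0025 -0.0048] r [ 0.99  0.03 -0.06] pos [ 0.5563 -0.2495  0.1883] w 0.0088
28 t14.50 d [-0.0006  0.0061 -0.0131] r [ 2.99  0.03 -0.06] pos [ 0.5563 -0.2495  0.1883] w 0.0088
30 t14.50 d [-0.0006  0.01   -0.0213] r [ 4.99  0.02 -0.06] pos [ 0.5563 -0.2495  0.1883] w 0.0088
32 t14.50 d [-0.0006  0.0142 -0.0294] r [ 6.99  0.02 -0.06] pos [ 0.5563 -0.2495  0.1883] w 0.0088
34 t14.50 d [-0.0006  0.0187 -0.0373] r [ 8.99  0.02 -0.06] pos [ 0.5563 -0.2495  0.1883] w 0.0088
```

Stops have started to slide (the load at the bar dropped). On to 32°.

Request:
step_arm([
  {"dx": -0.0003, "dy": 0.0015, "dz": -0.003, "rx": 0.5, "ry": 0, "rz": 0},
  {"dx": -0.0005, "dy": 0.0025, "dz": -0.0048, "rx": 1, "ry": 0, "rz": 0},
  {"dx": -0.0005, "dy": 0.0043, "dz": -0.009, "rx": 2, "ry": 0, "rz": 0},
  {"dx": -0.0005, "dy": 0.0061, "dz": -0.0131, "rx": 3, "ry": 0, "rz": 0},
  {"dx": -0.0005, "dy": 0.01, "dz": -0.0213, "rx": 5, "ry": 0, "rz": 0},
])

```text
time: 15.12
position: [0.5729, -0.2434, 0.2037]
tool_rot: [0.543, 0.799, -0.215, -0.146]
ft_force: [0.0, 0.5, -4.3]
grip_width: 0.0091
```

Request:
step_arm([
  {"dx": 0, "dy": 0.002, "dz": -0.004, "rx": 1, "ry": 0, "rz": 0},
  {"dx": 0, "dy": 0.004, "dz": -0.0083, "rx": 2, "ry": 0, "rz": 0},
  {"dx": 0, "dy": 0.004, "dz": -0.0083, "rx": 2, "ry": 0, "rz": 0},
  {"dx": 0, "dy": 0.004, "dz": -0.0083, "rx": 2, "ry": 0, "rz": 0},
  {"dx": 0, "dy": 0.004, "dz": -0.0083, "rx": 2, "ry": 0, "rz": 0},
])

```text
time: 15.75
position: [0.5797, -0.2408, 0.209]
tool_rot: [0.54, 0.795, -0.229, -0.155]
ft_force: [-1.0, -1.0, -2.5]
grip_width: 0.0087
```

Run:
```python
from h import *
o=telemetry.get_obs();print(o['ft_force'],o['moment'],o['position'])
arc([32],z0=.0951,p0=(.499,-.2729))
s=grab('scene');cv2.imwrite('pics/s10.png',cv2.resize(s['img'][240:470,90:370],None,fx=2.6,fy=2.6))
t=grab('top');cv2.imwrite('pics/t10.png',cv2.resize(t['img'][160:300,360:500],None,fx=4,fy=4))
```

```text
[-0.98265883 -0.99334671 -2.47875568] [ 0.11738918 -0.45444108  0.01582294] [ 0.57970532 -0.24079169  0.20895045]
32 t15.75 d [ 0.      0.0003 -0.0001] r [-0.15 -0.03 -0.1 ] pos [ 0.5797 -0.2408  0.209 ] w 0.0087
```

View pics/s10.png

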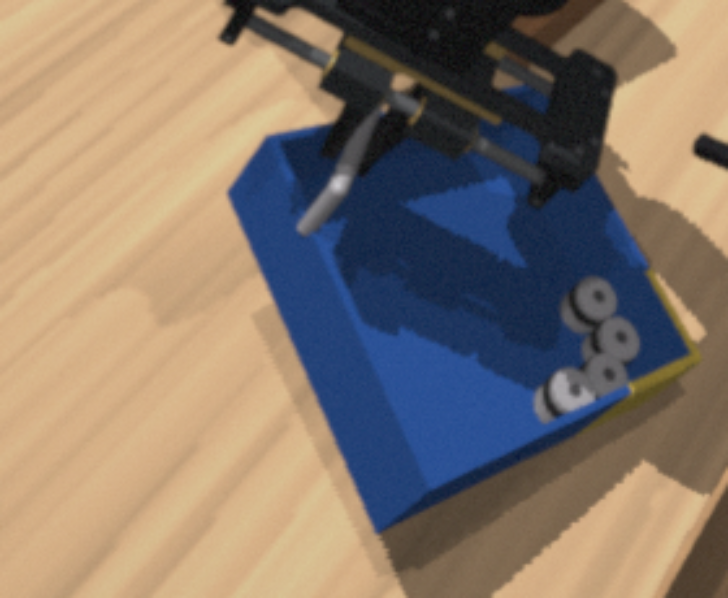

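View pics/t10.png

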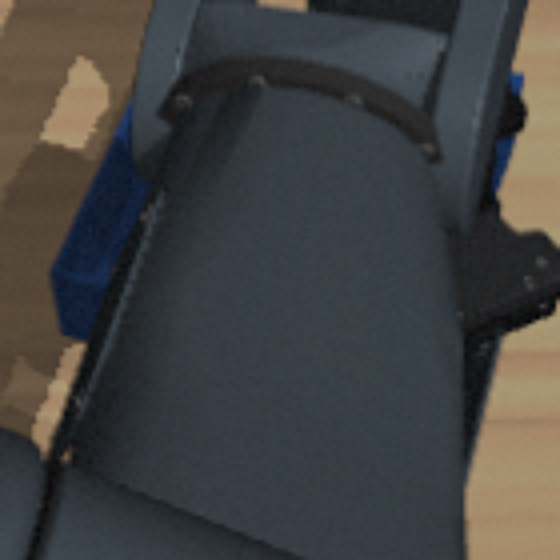

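The stops have gathered near the yellow corner at crop (595,297), (617,340), (606,375) and (572,390). I'll measure their distances to it by casting rays onto the tilted plane of the stop tops.

```bash
cat >> h.py <<'E'
def stops(s,pts,th,yaw=21.7,p0=(.499,-.2729)):
    a=np.radians(yaw);u=np.array([np.cos(a),np.sin(a),0]);P=np.r_[p0,0]+u*.242
    t=np.radians(th);X=u*np.cos(t)-np.array([0,0,np.sin(t)]);Z=u*np.sin(t)+np.array([0,0,np.cos(t)]);Y=np.cross(Z,X)
    O=P-X*.141;C=O+X*.134+Z*.005
    print('corner px',proj(s,C),'rim corner',proj(s,O+X*.141+Z*.06),'rims',proj(s,O+Y*.141+Z*.06),proj(s,O-Y*.141+Z*.06))
    for p in pts:
        o,d=ray(s,*p);q=o+d*((O+Z*.029-o)@Z)/(d@Z);c=q-Z*.012
        qd=dep(s,*p)-Z*.012
        print(p,'tote xy',((c-O)@X).round(4),((c-O)@Y).round(4),'dist',np.linalg.norm(c-C).round(4),'depth dist',np.linalg.norm(qd-C).round(4),'from tote',np.linalg.norm(c-O).round(4))
E
python3 - <<'E'
from h import *
s=load('scene');f=lambda x,y:(x/2.6+90,y/2.6+240)
stops(s,[f(*p) for p in((597,296),(617,339),(607,374),(573,389))],32)
E
```

```text
corner px [336.9602592  389.97812665] rim corner [360.38449474 376.84635238] rims [299.39360831 270.41888369] [256.52164259 426.7521614 ]
(319.61538461538464, 353.8461538461538) tote xy 0.0806 0.0288 dist 0.0618 depth dist 0.0614 from tote 0.0873
(327.30769230769226, 370.38461538461536) tote xy 0.099 0.0069 dist 0.0377 depth dist 0.0373 from tote 0.1007
(323.46153846153845, 383.8461538461538) tote xy 0.0963 -0.0186 dist 0.0437 depth dist 0.0429 from tote 0.0996
(310.38461538461536, 389.61538461538464) tote xy 0.0767 -0.0379 dist 0.0698 depth dist 0.0694 from tote 0.0872
```

All four stop centres are 38 to 70 mm from the corner, and the depth check agrees. I hold still for one call, check the tag and steadiness, then hand in.

Request:
step_arm([
  {"dx": 0, "dy": 0, "dz": 0, "rx": 0, "ry": 0, "rz": 0},
  {"dx": 0, "dy": 0, "dz": 0, "rx": 0, "ry": 0, "rz": 0},
  {"dx": 0, "dy": 0, "dz": 0, "rx": 0, "ry": 0, "rz": 0},
  {"dx": 0, "dy": 0, "dz": 0, "rx": 0, "ry": 0, "rz": 0},
  {"dx": 0, "dy": 0, "dz": 0, "rx": 0, "ry": 0, "rz": 0},
])

```text
time: 16.48
position: [0.5797, -0.2408, 0.209]
tool_rot: [0.54, 0.795, -0.229, -0.156]
ft_force: [-0.3, -0.8, -2.1]
grip_width: 0.0091
```

Run:
```python
from h import *
s0=load('scene')
s=grab('scene');cv2.imwrite('pics/s11.png',s['img'])
print('tote-region change',np.abs(s['img'][300:440,180:370].astype(int)-s0['img'][300:440,180:370]).mean(),'bench noise',np.abs(s['img'][200:300,50:150].astype(int)-s0['img'][200:300,50:150]).mean())
o=telemetry.get_obs();print(o['time'],o['position'],o['ft_force'],o['grip_width'])
```

```text
tote-region change 2.2864285714285715 bench noise 1.5559333333333334
16.525 [ 0.57972374 -0.24076089  0.20897534] [-0.60697041 -0.64737936 -3.1872969 ] 0.00914233334757698
```

View pics/s11.png

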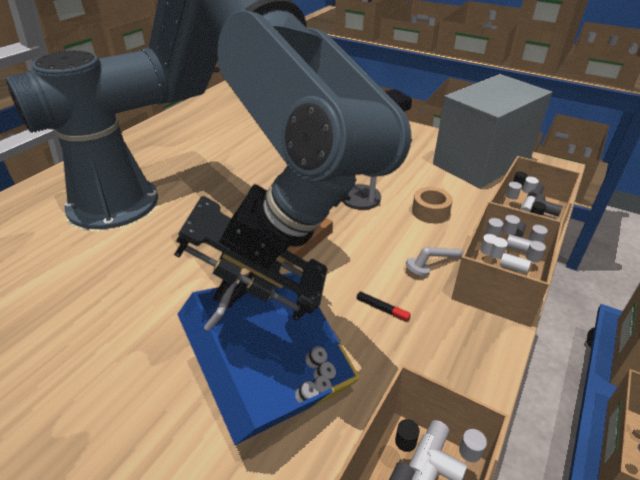

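The stops are in the yellow corner around (318,375). The arm hides the tag and the red tag here, so I'll check them from the top and re-check the stops.

Run:
```python
from h import *
s0=load('scene');s=grab('scene')
print('change',np.abs(s['img'][300:440,180:370].astype(int)-s0['img'][300:440,180:370]).mean())
stops(s,[(319,354.5),(327,370),(323,384),(309.5,389.5)],32)
t=grab('top');cv2.imwrite('pics/t12.png',cv2.resize(t['img'][230:320,150:350],None,fx=4,fy=4))
cv2.imwrite('pics/s12.png',cv2.resize(s['img'][330:420,270:370],None,fx=6,fy=6))
```

```text
change 2.263734335839599
corner px [336.9602592  389.97812665] rim corner [360.38449474 376.84635238] rims [299.39360831 270.41888369] [256.52164259 426.7521614 ]
(319, 354.5) tote xy 0.0798 0.0271 dist 0.0618 depth dist 0.0612 from tote 0.086
(327, 370) tote xy 0.0983 0.0073 dist 0.0383 depth dist 0.0377 from tote 0.1001
(323, 384) tote xy 0.0956 -0.0193 dist 0.0446 depth dist 0.0443 from tote 0.099
(309.5, 389.5) tote xy 0.0752 -0.0384 dist 0.0712 depth dist 0.07 from tote 0.0861
```

View pics/t12.png

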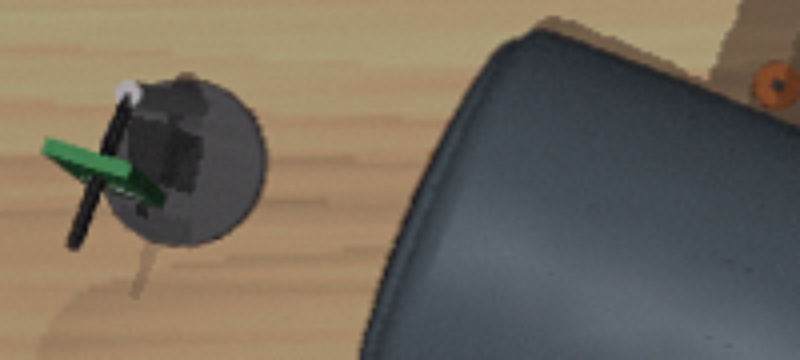

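View pics/s12.png

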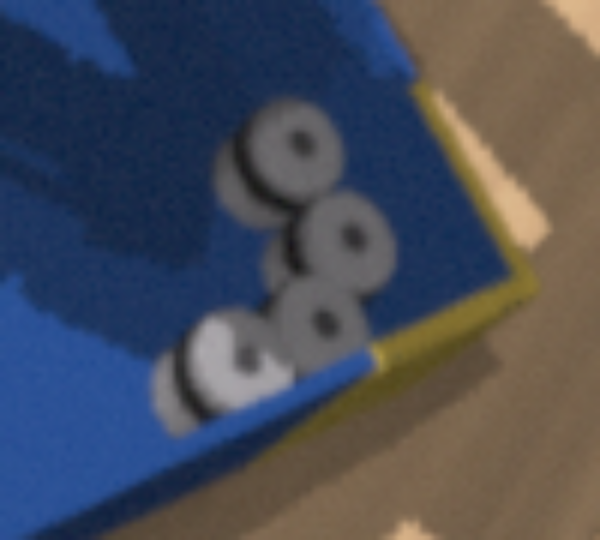

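Top view: the tag hangs mid-peg at crop (105,165), with the arm well clear of it. The stops are at rest near the yellow corner. Handing in.

```bash
python3 -c "
from h import *
o=telemetry.get_obs();print(o['time'],abs(o['joint_velocities']).max());print(robot.hand_in())"
```

```text
16.625 0.0014751944472795788
the job is handed in; nothing more can be done
None
```

I hung the green tag by its hole on the peg and let go of it. Then I gripped the tote's bar and tipped the tote 32° towards its yellow corner, and handed in at 16.6 s with the gripper still holding it there. The hand-in reports no verdict.

**Tag:** the last top view shows it hanging mid-peg, leaning slightly, with the arm well away from it.

**Tote and stops:** all four stops lie 38 to 71 mm from the yellow inside corner by ray casting, and depth agrees within about 1 mm. The bar is 0.209 m up and the joints are still.

**Not confirmed or off:**
- **Red tag:** the arm hid it in the last views. It was last seen standing in its block before the final tipping moves, and I never touched it.
- **Tote steadiness:** the tote area differed slightly more between pictures than plain bench did (2.3 against 1.6). The stop positions agreed to about 1 mm between the two checks.
- **Grip width:** it read 8.4 to 9.1 mm on the 10 mm bar, but the pictures showed the bar firmly held.

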